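# Fit the drive bar into the mixer's lever collet

## Task

Take the violet hexagonal bar from the rack and feed it, square end down, into the open collet of the mixer drive until it is fully home on the stop; its square end must first be turned to match the square socket hidden inside, so feel for it. Only once it is home swing the violet-knobbed lever fully closed to lock it, then let go. Leave everything else where it stands.

Things in the scene. Friction and masses are not known exactly. Their poses are not given: they have to be found in the camera images.
- bar_mid (a point): Centre (half-way up, on the axis) of the violet hexagonal bar, 160 mm long, upright in one of the rack's three holes, loose, 0.14 to 0.28 kg. z runs up along the bar: 80 mm to its top, 80 mm to its foot. x is square to one pair of hexagon flats, the other pairs lie at 60 and 120 degrees to it; the tang's sides are square to x and y.
- bar: The same violet bar; origin at the centre of its foot, axes as bar_mid. The upper 140 mm is a hexagon 20 mm across flats (23 mm across corners); the lowest 20 mm is a bright 15 mm square tang on the same axis. In the rack its foot is 5 mm and its top 165 mm above the bench.
- mouth (a point): Centre of the collet's mouth on top of the mixer drive, at the height of its upper rim, 80 mm above the bench; z is up. The drive is a white box 140 x 140 x 45 mm, fixed to the bench, with a round steel nose 48 mm across on it. The mouth is a funnel 34 mm wide that narrows within 8 mm to a round upright bore 24.4 mm wide.
- stop (a point): The depth stop on the collet's axis, 65 mm below the rim: the floor of a square pocket 16.7 mm wide and 18 mm deep in a brass socket whose flat top is 47 mm below the rim. The socket is fixed but stands at an angle that differs in each run, is not told by this point's axes and is hidden in the bore.
- drive: The mixer drive (white box, nose, collet, lever); origin on the bench under the collet's axis. A bar whose tang is over about 6 degrees off the socket rests on the socket's top, bar centre 33 mm above the rim; matched (every 90 degrees), it drops or is lightly pushed the last 18 mm and its centre is 15 mm above the rim.
- lever (a joint): The collet lever, turning about the collet's upright axis: 0 open, 1.05 rad fully closed (hard stop), growing counter-clockwise seen from above. Starts 0 to 0.2, stays where it is left, needs about 3 N at the knob. Closing it moves two jaws inside the nose lightly against the bar.
- lever_knob (a point): On the axis of the lever's violet upright knob, a cylinder 18 mm across and 48 mm high standing on the lever arm's end, 110 mm from the collet's axis. This point is 84.5 mm above the bench; the knob's foot, the top of the dark arm (16 mm wide), is 61 mm and its top 108.5 mm above the bench.
- rack: Grey rack block fixed on the bench, 60 x 210 x 50 mm, origin at the centre of its underside, y along its length; three round holes 25.2 mm wide and 45 mm deep, at y = -70, 0 and 70 mm, holding the hexagonal bar and the two round rods in any order.
- rod_a_mid (a point): Bystander, leave it: bare steel round rod, 22 mm across, 160 mm long, upright in the rack, loose. Point at its centre.
- rod_b_mid (a point): Bystander, leave it: white plastic round rod, 22 mm across, 160 mm long, upright in the rack, loose. Point at its centre.
- tips_a_mid (a point): Bystander, leave it: yellow pipette-tip box, 82 x 122 x 46 mm, loose, at the right. Point at its centre.
- tips_b_mid (a point): Bystander, leave it: yellow pipette-tip box, 82 x 122 x 46 mm, loose, at the left. Point at its centre.
- trough_mid (a point): Bystander, leave it: open white reservoir trough, 50 x 150 x 35 mm, loose, at the far side. Point at its centre.
- bottle_mid (a point): Bystander, leave it: white bottle with red cap, 84 mm across, 190 mm high, loose, far right. Point at its centre.
- pipette_mid (a point): Bystander, leave it: violet and white multichannel pipette lying flat, 290 mm long, 31 mm high, loose, far side. Point at its centre.
Not all that is in view belongs to the job. Leave any blue look-alike of the drive alone.

How it is judged:
By the outcome, as a careful person would: the job done as asked, in the order asked, and still so for the second after the job is handed in, with the robot touching nothing.
It also fails if it takes over 69 s, if anything falls off the work surface, if the arm or the gripper's body presses on something with over 40 N, if the wrist force passes 120 N, or if a joint passes its speed limit or range.

## Robot

A 6-joint arm with a two-finger parallel gripper is mounted at the origin on the work surface. World frame = base frame: x ahead of the robot, y to its left, z up, the work surface at z = 0. Lengths are in mm, angles in rad, forces in N, time in s.
With the tool pointing down it reaches from about 275 to 850 mm from the base axis. Payload 5.2 kg.
Tool frame: the origin (TCP) lies midway between the tips of the shut fingers; the grasp point (between the pads) lies 19 mm behind it (env.hold_point_z is the distance from the TCP to the grasp point, in mm); z points along the fingers, y is the line along which they close (so a half turn about z gives the same grasp; the last joint's range is limited). The gripper opens to 85 mm and grips with 20 to 120 N. Pads are 22 mm wide; open, the fingers measure 114 mm over their backs; the gripper's body (76 mm by 85 mm) begins 54 mm behind the grasp point. The pads swing forward as they close: fully open they stand 13 mm farther back than shut.
Start: joints at [-0.203, 0.259, 1.535, -0, 1.348, -0.203], TCP at [550.005, 0.023, 231.31] pointing down, gripper open.
Joint ranges: [-3.14, 3.14], [-0.91, 2.08], [0.19, 2.58], [-1.22, 4.36], [0.22, 2.71], [-3.12, 3.12]. Speed limits (rad/s): [2.57, 2.57, 3.14, 3.14, 3.14, 3.14].

## Interface

Orientations are given as a rotation vector (axis times angle).
In Python, from workcell import env, imaging gives the robot as it stands.
- The arm moves only by the tool step_arm, never from a script. Its argument "deltas" is a list of rows, each an object with "gripper": the opening in per cent of the stroke, from 0 (shut) to 100 (fully open); "travel": the shift along the world's x, y, z in mm, a list of three; "spin": the turn about the world's z in rad. In form: [{"gripper": gripper, "travel": [dx, dy, dz], "spin": spin}, ...]. A call has 1 to 12 rows; each row shifts and turns the commanded pose from where the row before left it; what a row does not reach is not made up. A row lasts 1/10 s, in which the tool goes at most 50 mm and 8.59 degrees, less where a joint would pass 70% of its speed; a pose out of reach is approached as far as the arm can. A call is refused whole if a number of a shift passes 50 or a number of a turn 0.15, either way. A call with a gripper value outside its range is refused whole. The fingers move at their own pace and stop on an object; the grip force is fixed at half the most. Time passes only in rows, so rows that do not move let the fingers close. It gives the time, the measured TCP pose, the force, the opening and the grip force at its end, in the units of the state.
- env.read_state(): the state, without advancing time (a new reading comes with each control period).
- imaging.read_camera(name): name is "scene" or "side" or "wrist"; returns (picture, depth): 420x560x3 uint8, blue, green, red; 420x560 float32, mm along the optical axis (not along the pixel's ray), 0 where there is no reading.
- imaging.camera_params(name): a dict with "camera_matrix" (3x3 intrinsics, pixels), "camera_from_world" (4x4, takes a point from world to camera coordinates); the wrist camera has in their place "tool_from_camera" (4x4, takes a point from camera to tool coordinates, whose origin is the TCP and whose axes are the flange's). Camera axes: x right, y up, looking along -z (the intrinsics and any distortion apply to the point x, -y, -z); pixel columns grow to the right and rows downward; lengths in mm; the calibration is good to about 2 mm. A picture is of the moment at which its call begins: read the wrist's pose just before it. camera_params takes no time and is no camera call.
- env.hand_in(): hands the job in; it is judged then, once.
The state is a dict: "time_s": time; "q": joint angles; "dq": joint speeds; "joint_efforts": joint torques, N m; "ee_pos": TCP position; "ee_rot": TCP orientation; "contact_force": force on the tool from outside, world axes, zero at the start; "wrist_torque": the same for the moment, N m; "width": opening from 0.0 (shut) to 1.0 (fully open); "gripper_force": force on a finger pad.
Only numpy, scipy, OpenCV 4.12 (cv2) and the standard library are available. Lean on these libraries where they do the work, as an engineer would, in place of code of your own. Each camera call takes 0.05 s, during which the arm holds its last target. There are 200 camera calls.

## Working session

There is one attempt and no reset: what is moved stays moved. The work goes in short steps, Python scripts to look and compute and a tool call to move; the robot and the scene stay as the last step left them, time stands still between calls to the robot, and variables do not carry over. Pictures are saved under pics/ and viewed, at most 10 in all, crops included, and the job is handed in when it is done.

Besides the shell and the picture viewer there is one more tool, called after "Call:" as name(argument=value, ...) on one line, values as JSON. step_arm: Moves the arm, as the interface text tells. Its arguments: {"type":"object","properties":{"deltas":{"type":"array","items":{"type":"object","properties":{"gripper":{"type":"number"},"travel":{"type":"array","items":{"type":"number"}},"spin":{"type":"number"}}}}},"required":["deltas"]}

```bash
mkdir -p pics
cat > h.py <<'E'
import numpy as np, cv2
from workcell import env, imaging
from scipy.spatial.transform import Rotation as R
def snap(n,f):
    s=env.read_state(); p,d=imaging.read_camera(n); cv2.imwrite('pics/'+f+'.png',p); np.save('pics/'+f+'.npy',d)
    c=imaging.camera_params(n); K=np.array(c['camera_matrix'])
    if n=='wrist':
        T=np.eye(4);T[:3,:3]=R.from_rotvec(s['ee_rot']).as_matrix();T[:3,3]=s['ee_pos'];W=T@np.array(c['tool_from_camera'])
    else: W=np.linalg.inv(np.array(c['camera_from_world']))
    np.savez('pics/'+f+'.npz',K=K,W=W); return p,d,K,W
def load(f):
    z=np.load('pics/'+f+'.npz'); return cv2.imread('pics/'+f+'.png'),np.load('pics/'+f+'.npy'),z['K'],z['W']
def cloud(d,K,W):
    v,u=np.mgrid[:d.shape[0],:d.shape[1]]
    P=np.stack([(u-K[0,2])/K[0,0]*d,-(v-K[1,2])/K[1,1]*d,-d,np.ones_like(d)],-1)
    return (P@W.T)[...,:3]
def atz(u,v,z,K,W):
    r=W[:3,:3]@np.array([(u-K[0,2])/K[0,0],-(v-K[1,2])/K[1,1],-1]); o=W[:3,3]
    return o+r*(z-o[2])/r[2]
E
python3 - <<'E'
from h import *
print(env.read_state()); print({n:imaging.camera_params(n).keys() for n in('scene','wrist')})
for n in('scene','side'):
    p,d,K,W=snap(n,n); P=cloud(d,K,W)
    h=cv2.cvtColor(p,cv2.COLOR_BGR2HSV)
    m=((h[...,0]>125)&(h[...,0]<160)&(h[...,1]>60)).astype(np.uint8)
    k,l,st,ce=cv2.connectedComponentsWithStats(m)
    for i in range(1,k):
        if st[i,4]>30:
            q=P[(l==i)&(d>0)]; print(n,st[i],np.median(q,0).round(),np.percentile(q,2,axis=0).round(),np.percentile(q,98,axis=0).round())
E
```

```text
{'time_s': 0.0, 'q': array([-2.02834145e-01,  2.59361021e-01,  1.53610103e+00, -3.44212747e-05,
        1.34797030e+00, -2.02778147e-01]), 'dq': array([-1.95588479e-04, -1.01431687e-03,  4.40758553e-05, -2.16928630e-04,
       -1.59682580e-05, -1.25251423e-03]), 'joint_efforts': array([ 1.06436883e-04, -4.46029150e+01, -2.90570551e+01, -7.42485804e-05,
        1.18754001e-02, -2.51378208e-05]), 'ee_pos': array([5.49472147e+02, 1.01117110e-01, 2.30457778e+02]), 'ee_rot': array([-2.22042165e+00, -2.22031427e+00,  1.63316650e-03]), 'contact_force': array([-0.14973297,  0.19094827,  0.32519351]), 'wrist_torque': array([-0.00152855, -0.02863287,  0.00485686]), 'gripper_force': 0.0, 'width': 0.9998844018555482}
{'scene': dict_keys(['camera_matrix', 'camera_from_world']), 'wrist': dict_keys(['camera_matrix', 'tool_from_camera'])}
scene [436  14   7  10  45] [ 152. 1034.  296.] [ 137. 1029.  278.] [ 157. 1056.  309.]
scene [430  32   9  16  67] [ 151. 1038.  208.] [ 132. 1028.  174.] [ 157. 1079.  237.]
scene [328 169  12  34 223] [569. 195. 115.] [556. 189.  48.] [574. 208. 167.]
scene [125 185  10  16  88] [ 244. -308.   87.] [ 234. -316.   59.] [ 249. -299.  110.]
scene [352 215  39  34 723] [708. 231.  29.] [658. 201.   8.] [752. 271.  33.]
scene [179 227  10  17 101] [ 490. -242.   91.] [ 478. -250.   62.] [ 494. -233.  110.]
scene [406 274  10  11  56] [886. 212.  19.] [875. 207.   6.] [895. 221.  24.]
side [372 113   7  16  70] [ 239. -300.   88.] [ 233. -309.   61.] [ 245. -296.  110.]
side [291 126   5  15  58] [ 484. -233.   83.] [ 478. -237.   59.] [490.  11. 288.]
side [247 226  12  40 285] [563. 210. 131.] [553. 195.  47.] [573. 213. 166.]
side [115 265   8   7  44] [885. 221.  20.] [876. 213.  12.] [893. 226.  23.]
side [ 169  264   48   35 1220] [699. 251.  29.] [653. 212.  10.] [747. 281.  32.]
```

View pics/scene.png

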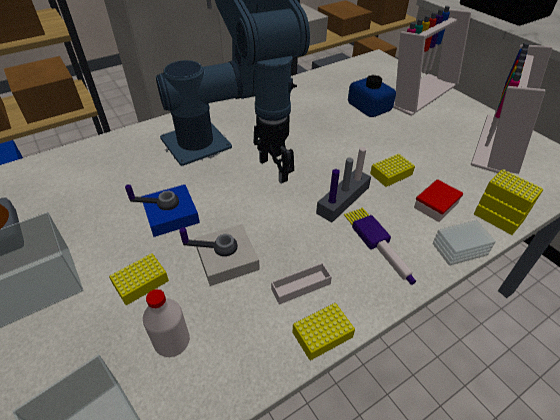

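View pics/side.png

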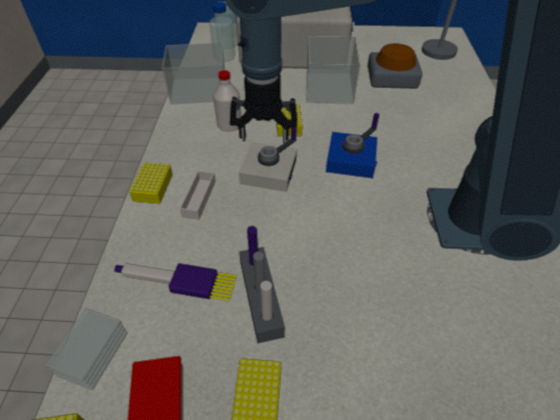

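The violet bar stands at the near (scene: 334,187; side: 253,245) end of the rack. The white drive's mouth is at scene (226,243) / side (268,154), and its knob at scene (184,236). The blue drive is the look-alike.

Run:
```python
from h import *
for f,m,k,b in(('scene',(226,243),(183,229),(334,171)),('side',(268,154),(293,128),(252,229))):
    p,d,K,W=load(f); P=cloud(d,K,W)
    print(f,atz(*m,80,K,W).round(),atz(*k,108.5,K,W).round(),atz(*b,165,K,W).round())
    # nose rim: points z 70..84 near
    c=atz(*m,80,K,W); s=(np.linalg.norm(P[...,:2]-c[:2],axis=-1)<40)&(abs(P[...,2]-80)<5)
    q=P[s]; print(len(q),q.mean(0).round(1),q.min(0).round(),q.max(0).round())
    s=(abs(P[...,2]-50)<5)&(np.linalg.norm(P[...,:2]-[540,270],axis=-1)<160); print(cv2.minAreaRect(P[s][:,:2].astype(np.float32)),s.sum())
    c=cv2.resize(p[150:270,120:290] if f=='scene' else p[90:200,210:360],None,fx=4,fy=4,interpolation=cv2.INTER_CUBIC); cv2.imwrite(f'pics/{f}c.png',c)
print(imaging.camera_params('wrist'))
```

```text
scene [ 566. -157.   80.] [ 486. -240.  108.] [562. 196. 165.]
136 [ 553.9 -155.3   78.7] [ 531. -179.   75.] [ 578. -133.   83.]
((538.08935546875, 293.703857421875), (84.99163055419922, 268.4424133300781), 9.316984176635742) 659
side [ 552. -139.   80.] [ 485. -224.  108.] [561. 202. 165.]
99 [ 551.3 -152.9   78.4] [ 530. -177.   75.] [ 573. -130.   83.]
((541.599365234375, 269.3865051269531), (60.23586654663086, 213.3046417236328), 16.336915969848633) 1492
{'camera_matrix': array([[296.58039677,   0.        , 275.77970042],
       [  0.        , 296.58039677, 208.31793033],
       [  0.        ,   0.        ,   1.        ]]), 'tool_from_camera': array([[ 6.46565047e-04,  9.44762638e-01,  3.27754695e-01,
         8.57553622e+01],
       [ 9.99999776e-01, -5.54893612e-04, -3.73212503e-04,
        -4.58145404e-01],
       [-1.70728242e-04,  3.27754863e-01, -9.44762785e-01,
        -1.43124811e+02],
       [ 0.00000000e+00,  0.00000000e+00,  0.00000000e+00,
         1.00000000e+00]])}
```

View pics/scenec.png

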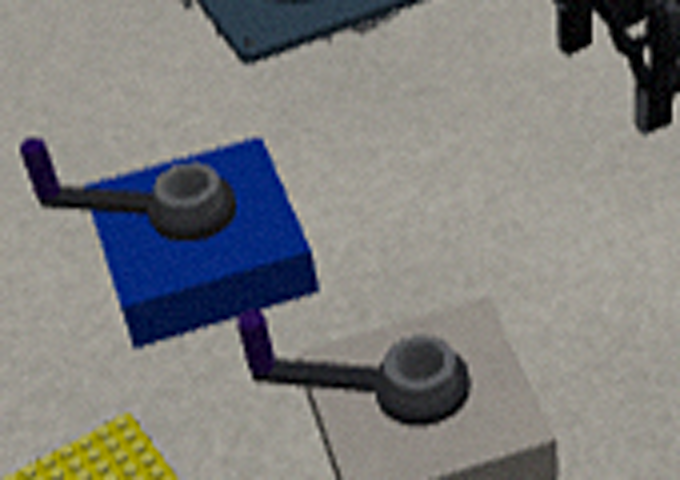

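Mouth is about (553,-154), knob about (486,-240) and bar about (563,200). I'll look from above the bar.

Call:
step_arm(deltas=[{"gripper":100,"travel":[2,25,5],"spin":0},{"gripper":100,"travel":[2,25,5],"spin":0},{"gripper":100,"travel":[2,25,5],"spin":0},{"gripper":100,"travel":[2,25,5],"spin":0},{"gripper":100,"travel":[2,25,5],"spin":0},{"gripper":100,"travel":[2,25,5],"spin":0},{"gripper":100,"travel":[1,25,5],"spin":0},{"gripper":100,"travel":[0,25,0],"spin":0},{"gripper":100,"travel":[0,0,0],"spin":0},{"gripper":100,"travel":[0,0,0],"spin":0}])

```text
time_s: 1.1
ee_pos: [562.6, 200.2, 265.7]
ee_rot: [-2.22, -2.223, 0.002]
contact_force: [-0.8, -0.4, -0.1]
width: 1.006
gripper_force: 0.0
```

Run:
```python
from h import *
p,d,K,W=snap('wrist','w1'); P=cloud(d,K,W)
s=(abs(P[...,2]-165)<4); k,l,st,ce=cv2.connectedComponentsWithStats(s.astype(np.uint8))
for i in range(1,k):
    if st[i,4]>40: print(st[i],P[l==i].mean(0).round(1))
v,u=np.where(s); print(env.read_state()['ee_pos'])
i=[i for i in range(1,k) if st[i,4]>40]
i=min(i,key=lambda i:np.linalg.norm(P[l==i].mean(0)[:2]-[562,200])); x,y,w,h=st[i,:4]
x0,y0=max(x+w//2-50,0),max(y+h//2-40,0); print(x0,y0)
cv2.imwrite('pics/w1c.png',cv2.resize(p[y0:y0+80,x0:x0+100],None,fx=7,fy=7,interpolation=cv2.INTER_CUBIC))
```

```text
[206  14  31  35 831] [522.6 336.4 165.5]
[238 114  27  27 592] [542.2 269.7 165.5]
[264 194  24  26 463] [561.8 203.1 165.4]
[562.7387895  199.56726944 265.75602493]
226 167
```

View pics/w1c.png

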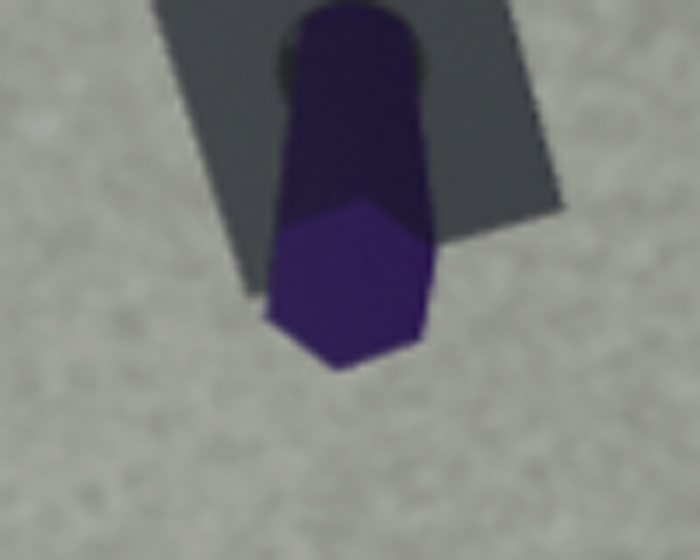

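The hexagon's corners in the crop are at (361,198), (434,245), (422,340), (338,370), (266,318) and (281,227). I'll map them to the world.

Run:
```python
from h import *
_,d,K,W=load('w1')
c=np.array([atz(226+(x+.5)/7-.5,167+(y+.5)/7-.5,165,K,W)[:2] for x,y in [(361,198),(434,245),(422,340),(338,370),(266,318),(281,227)]])
m=c.mean(0); r=c-m; a=np.degrees(np.arctan2(r[:,1],r[:,0])); print(m,np.linalg.norm(r,axis=1),a, a%60)
z=np.exp(1j*np.radians(6*a)); corner=np.degrees(np.angle(z.mean()))/6; print('corner',corner%60,'flat normal',(corner+30)%60)
```

```text
[561.99763376 202.4490128 ] [11.15979442 11.48643945 11.67354595 11.60042131 11.46400959 11.26354908] [  83.38612734   26.16724551  -39.60138405  -97.58459048 -156.57886089
  139.29309308] [23.38612734 26.16724551 20.39861595 22.41540952 23.42113911 19.29309308]
corner 22.51135829295923 flat normal 52.51135829295923
```

Call:
step_arm(deltas=[{"gripper":100,"travel":[-1,2.5,0],"spin":-0.065},{"gripper":100,"travel":[0,0,-20],"spin":-0.065},{"gripper":100,"travel":[0,0,-25],"spin":0},{"gripper":100,"travel":[0,0,-25],"spin":0},{"gripper":100,"travel":[0,0,-25],"spin":0},{"gripper":100,"travel":[0,0,-25],"spin":0},{"gripper":100,"travel":[0,0,-20],"spin":0},{"gripper":100,"travel":[0,0,-5],"spin":0},{"gripper":100,"travel":[0,0,0],"spin":0},{"gripper":0,"travel":[0,0,0],"spin":0},{"gripper":0,"travel":[0,0,0],"spin":0},{"gripper":0,"travel":[0,0,0],"spin":0}])

```text
time_s: 2.35
ee_pos: [562.7, 202.6, 122.5]
ee_rot: [2.36, 2.072, 0.003]
contact_force: [-0.8, 0.5, -0.5]
width: 0.515
gripper_force: 0.0
```

Call:
step_arm(deltas=[{"gripper":0,"travel":[0,0,0],"spin":0},{"gripper":0,"travel":[0,0,0],"spin":0},{"gripper":0,"travel":[0,0,0],"spin":0},{"gripper":0,"travel":[0,0,0],"spin":0},{"gripper":0,"travel":[0,0,0],"spin":0}])

```text
time_s: 2.85
ee_pos: [562.5, 202.7, 122.0]
ee_rot: [2.36, 2.072, 0.002]
contact_force: [-0.2, 0.0, 6.3]
width: 0.224
gripper_force: 59.3
```

Call:
step_arm(deltas=[{"gripper":0,"travel":[0,0,10],"spin":0},{"gripper":0,"travel":[0,0,20],"spin":0},{"gripper":0,"travel":[0,0,25],"spin":0},{"gripper":0,"travel":[0,0,25],"spin":0},{"gripper":0,"travel":[0,0,25],"spin":0},{"gripper":0,"travel":[0,0,20],"spin":0},{"gripper":0,"travel":[6,-15,0],"spin":0},{"gripper":0,"travel":[8,-25,0],"spin":0},{"gripper":0,"travel":[8,-25,0],"spin":0},{"gripper":0,"travel":[8,-30,0],"spin":0},{"gripper":0,"travel":[8,-30,0],"spin":0},{"gripper":0,"travel":[8,-30,0],"spin":0}])

```text
time_s: 4.05
ee_pos: [607.5, 45.3, 244.5]
ee_rot: [-2.36, -2.071, 0.004]
contact_force: [0.4, 0.1, -2.5]
width: 0.223
gripper_force: 59.2
```

Call:
step_arm(deltas=[{"gripper":0,"travel":[8,-30,0],"spin":0},{"gripper":0,"travel":[8,-30,0],"spin":0},{"gripper":0,"travel":[8,-30,0],"spin":0},{"gripper":0,"travel":[8,-30,0],"spin":0},{"gripper":0,"travel":[8,-25,0],"spin":0},{"gripper":0,"travel":[6,-20,0],"spin":0},{"gripper":0,"travel":[0,0,0],"spin":0},{"gripper":0,"travel":[0,0,0],"spin":0},{"gripper":0,"travel":[0,0,0],"spin":0}])

```text
time_s: 4.95
ee_pos: [653.6, -116.6, 245.9]
ee_rot: [-2.359, -2.072, 0.0]
contact_force: [0.3, 0.0, -0.9]
width: 0.225
gripper_force: 59.2
```

Run:
```python
from h import *
p,d,K,W=snap('wrist','w2'); P=cloud(d,K,W)
s=(abs(P[...,2]-80)<2.5)&(np.linalg.norm(P[...,:2]-[553,-154],axis=-1)<35)
q=P[s]; print(len(q)); v,u=np.where(s)
e=cv2.fitEllipse(np.stack([u,v],1)[cv2.convexHull(np.stack([u,v],1).astype(np.int32),returnPoints=False).ravel()].astype(np.float32))
hull=cv2.convexHull(q[:,:2].astype(np.float32)); print(cv2.minEnclosingCircle(hull),e,atz(*e[0],80,K,W))
h=cv2.cvtColor(p,cv2.COLOR_BGR2HSV); s=(P[...,2]>106)&(P[...,2]<111)&(np.linalg.norm(P[...,:2]-[486,-240],axis=-1)<30)
print(s.sum(),np.median(P[s],0) if s.any() else 0); print(env.read_state()['contact_force'],env.read_state()['ee_pos'],env.read_state()['wrist_torque'])
```

```text
791
((553.0023193359375, -154.43397521972656), 24.22382354736328) ((192.4663848876953, 231.4870147705078), (38.52738952636719, 42.53980255126953), 114.00627899169922) [ 552.93711126 -153.24160468   80.        ]
166 [ 484.15526115 -238.76713571  108.80842303]
[ 0.86957574  0.31484092 -1.13377449] [ 653.71073746 -116.40555307  246.14623809] [-0.00563916  0.03625931  0.00176693]
```

View pics/w2.png

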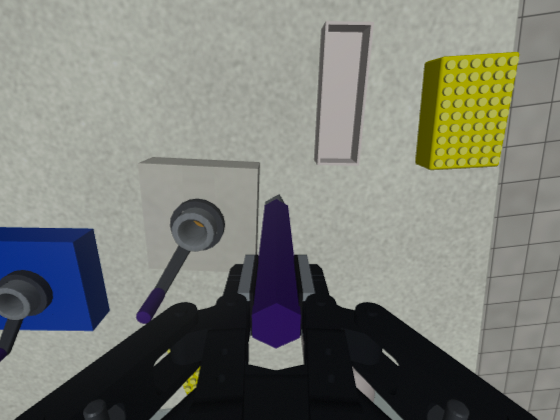

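The mouth ring is at pixel (192,231), so its centre is (553,-154). The bar hangs straight, with its tang at (275,200). I'll move over the mouth and down.

Call:
step_arm(deltas=[{"gripper":0,"travel":[-15,-5,0],"spin":0},{"gripper":0,"travel":[-25,-10,0],"spin":0},{"gripper":0,"travel":[-25,-10,0],"spin":0},{"gripper":0,"travel":[-25,-10,0],"spin":0},{"gripper":0,"travel":[-10.7,-2.6,-5],"spin":0},{"gripper":0,"travel":[0,0,-20],"spin":0},{"gripper":0,"travel":[0,0,-15],"spin":0},{"gripper":0,"travel":[0,0,0],"spin":0},{"gripper":0,"travel":[0,0,0],"spin":0}])

```text
time_s: 5.9
ee_pos: [553.4, -154.3, 206.8]
ee_rot: [2.36, 2.074, 0.0]
contact_force: [0.7, -0.5, -0.6]
width: 0.227
gripper_force: 59.2
```

Call:
step_arm(deltas=[{"gripper":0,"travel":[0,0,-6],"spin":0},{"gripper":0,"travel":[0,0,-6],"spin":0},{"gripper":0,"travel":[0,0,-6],"spin":0},{"gripper":0,"travel":[0,0,-4],"spin":0},{"gripper":0,"travel":[0,0,0],"spin":0}])

```text
time_s: 6.4
ee_pos: [552.8, -154.9, 183.4]
ee_rot: [-2.36, -2.071, 0.001]
contact_force: [-1.1, 0.7, -2.3]
width: 0.224
gripper_force: 59.3
```

Foot is now 14 mm below the rim, with no contact. Going on to the socket top (TCP about 150).

Call:
step_arm(deltas=[{"gripper":0,"travel":[0,0,-6],"spin":0},{"gripper":0,"travel":[0,0,-6],"spin":0},{"gripper":0,"travel":[0,0,-6],"spin":0},{"gripper":0,"travel":[0,0,-6],"spin":0},{"gripper":0,"travel":[0,0,-5],"spin":0},{"gripper":0,"travel":[0,0,0],"spin":0},{"gripper":0,"travel":[0,0,0],"spin":0}])

```text
time_s: 7.1
ee_pos: [553.2, -155.0, 155.1]
ee_rot: [-2.361, -2.072, 0.0]
contact_force: [-0.8, 0.4, -2.0]
width: 0.224
gripper_force: 59.3
```

Call:
step_arm(deltas=[{"gripper":0,"travel":[0,0,-3],"spin":0},{"gripper":0,"travel":[0,0,-2],"spin":0},{"gripper":0,"travel":[0,0,-2],"spin":0},{"gripper":0,"travel":[0,0,0],"spin":0},{"gripper":0,"travel":[0,0,0],"spin":0}])

```text
time_s: 7.6
ee_pos: [553.5, -155.2, 149.7]
ee_rot: [2.36, 2.072, 0.001]
contact_force: [-1.4, 1.5, 6.2]
width: 0.228
gripper_force: 60.4
```

Resting on the socket top at about 150. Now turning with a light preload to feel for the drop.

Call:
step_arm(deltas=[{"gripper":0,"travel":[0,0,-2],"spin":0.05},{"gripper":0,"travel":[0,0,0],"spin":0.05},{"gripper":0,"travel":[0,0,0],"spin":0.05},{"gripper":0,"travel":[0,0,0],"spin":0.05}])

```text
time_s: 8.0
ee_pos: [553.5, -155.5, 149.3]
ee_rot: [2.138, 2.298, 0.0]
contact_force: [-5.5, 0.7, 16.3]
width: 0.226
gripper_force: 61.7
```

Call:
step_arm(deltas=[{"gripper":0,"travel":[0,0,0],"spin":0.05},{"gripper":0,"travel":[0,0,0],"spin":0.05},{"gripper":0,"travel":[0,0,0],"spin":0.05}])

```text
time_s: 8.3
ee_pos: [553.2, -155.4, 149.0]
ee_rot: [1.96, 2.453, -0.001]
contact_force: [-6.0, 2.2, 14.7]
width: 0.227
gripper_force: 61.6
```

Call:
step_arm(deltas=[{"gripper":0,"travel":[0,0,0],"spin":0.05},{"gripper":0,"travel":[0,0,0],"spin":0.05},{"gripper":0,"travel":[0,0,0],"spin":0.05}])

```text
time_s: 8.6
ee_pos: [552.9, -155.0, 146.4]
ee_rot: [-1.772, -2.594, 0.0]
contact_force: [-0.2, 0.9, -1.6]
width: 0.226
gripper_force: 59.4
```

Call:
step_arm(deltas=[{"gripper":0,"travel":[0,0,0],"spin":0.05},{"gripper":0,"travel":[0,0,0],"spin":0.05},{"gripper":0,"travel":[0,0,0],"spin":0.05}])

```text
time_s: 8.9
ee_pos: [552.8, -155.0, 146.1]
ee_rot: [-1.572, -2.719, 0.001]
contact_force: [-1.0, 0.9, -0.8]
width: 0.223
gripper_force: 59.4
```

It dropped in during the first of these. Checking the moment for over-turn.

```bash
python3 -c "
from h import *
s=env.read_state();print(s['wrist_torque'],s['contact_force'],s['q'])"
```

```text
[ 0.16657154  0.40596858 -0.04287482] [-1.01632662  0.94838315 -0.7982054 ] [-4.67424195e-01  3.71084630e-01  1.59468861e+00 -4.42301743e-04
  1.17693523e+00 -9.89353937e-01]
```

Call:
step_arm(deltas=[{"gripper":0,"travel":[0,0,0],"spin":-0.05},{"gripper":0,"travel":[0,0,0],"spin":-0.05},{"gripper":0,"travel":[0,0,-3],"spin":0},{"gripper":0,"travel":[0,0,-3],"spin":0},{"gripper":0,"travel":[0,0,0],"spin":0}])

```text
time_s: 9.4
ee_pos: [553.1, -155.0, 139.6]
ee_rot: [-1.708, -2.636, 0.0]
contact_force: [-0.8, 0.4, -3.0]
width: 0.22
gripper_force: 59.3
```

Sliding in freely. Lowering the rest of the way to the stop.

Call:
step_arm(deltas=[{"gripper":0,"travel":[0,0,-3],"spin":0},{"gripper":0,"travel":[0,0,-3],"spin":0},{"gripper":0,"travel":[0,0,-2],"spin":0},{"gripper":0,"travel":[0,0,-2],"spin":0},{"gripper":0,"travel":[0,0,0],"spin":0},{"gripper":0,"travel":[0,0,0],"spin":0}])

```text
time_s: 10.0
ee_pos: [553.4, -155.2, 132.0]
ee_rot: [1.709, 2.635, -0.0]
contact_force: [-5.1, 2.6, 10.6]
width: 0.224
gripper_force: 60.9
```

Home: TCP at 132, matching the 18 mm drop, with contact force. Releasing and rising clear.

Call:
step_arm(deltas=[{"gripper":60,"travel":[0,0,0],"spin":0},{"gripper":60,"travel":[0,0,0],"spin":0},{"gripper":60,"travel":[0,0,0],"spin":0},{"gripper":60,"travel":[0,0,0],"spin":0},{"gripper":60,"travel":[0,0,5],"spin":0},{"gripper":60,"travel":[0,0,15],"spin":0},{"gripper":60,"travel":[0,0,25],"spin":0},{"gripper":60,"travel":[0,0,25],"spin":0},{"gripper":60,"travel":[0,0,25],"spin":0},{"gripper":60,"travel":[0,0,25],"spin":0},{"gripper":60,"travel":[0,0,20],"spin":0},{"gripper":60,"travel":[0,0,0],"spin":0}])

```text
time_s: 11.2
ee_pos: [554.8, -155.8, 273.9]
ee_rot: [1.706, 2.63, 0.001]
contact_force: [0.7, -0.6, 0.2]
width: 0.599
gripper_force: 0.0
```

Run:
```python
from h import *
p,d,K,W=snap('wrist','w3'); P=cloud(d,K,W); print(env.read_state()['ee_pos'],env.read_state()['width'])
h=cv2.cvtColor(p,cv2.COLOR_BGR2HSV)
s=(P[...,2]>160)&(P[...,2]<200)&(np.linalg.norm(P[...,:2]-[553,-154],axis=-1)<25)
print(s.sum(),P[s].mean(0),np.percentile(P[s][:,2],[5,50,95]))
s=(P[...,2]>104)&(P[...,2]<112)&(np.linalg.norm(P[...,:2]-[485,-239],axis=-1)<30); print(s.sum(),P[s].mean(0) if s.any() else 0)
```

```text
[ 554.04016171 -155.41095296  271.80339066] 0.5976875840433066
561 [ 552.23003311 -153.40146771  174.013995  ] [163.99986361 175.33460832 176.49912716]
196 [ 483.332373   -238.60711183  108.47776123]
```

View pics/w3.png

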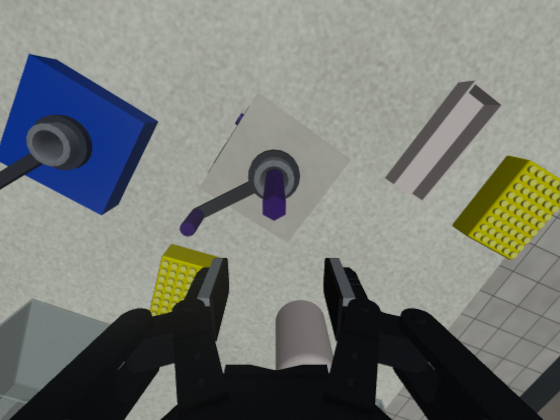

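The bar stands home: its top is at z 175 at pixel (274,205). The knob is at (188,228). The bottle, at (300,335), may be near the lever's closed position, so I'm checking the clearances.

Run:
```python
from h import *
for f,c in(('scene',(156,298)),('side',(224,76))):
    p,d,K,W=load(f); b=atz(*c,190,K,W); P=cloud(d,K,W); print(f,b.round())
    s=(P[...,2]>15)&(P[...,2]<200)&(np.linalg.norm(P[...,:2]-b[:2],axis=-1)<60); q=P[s]; print(s.sum(),q.min(0).round(),q.max(0).round())
    h=cv2.cvtColor(p,cv2.COLOR_BGR2HSV)
    s=(abs(h[...,0].astype(int)-29)<5)&(h[...,1]>150)&(abs(P[...,1]+300)<130)&(P[...,2]>35); q=P[s]
    if s.any(): print('tips',cv2.minAreaRect(q[:,:2].astype(np.float32)),np.median(q,0).round())
```

```text
scene [ 708. -379.  190.]
2130 [ 668. -421.   15.] [ 744. -338.  192.]
tips ((222.6339111328125, -297.9483642578125), (165.40196228027344, 2006.0821533203125), 79.26753997802734) [ 512. -380.   42.]
side [ 696. -358.  190.]
948 [ 658. -398.   15.] [ 740. -333.  192.]
tips ((502.29400634765625, -371.4059143066406), (77.7132339477539, 106.82062530517578), 6.447601318359375) [ 500. -375.   42.]
```

Both are clear of the lever's sweep. Moving over the knob, with the closing axis tangential.

Call:
step_arm(deltas=[{"gripper":50,"travel":[-7,-8.4,0],"spin":-0.11},{"gripper":50,"travel":[-7,-8.4,0],"spin":-0.11},{"gripper":50,"travel":[-7,-8.4,0],"spin":-0.11},{"gripper":50,"travel":[-7,-8.4,0],"spin":-0.11},{"gripper":50,"travel":[-7,-8.4,0],"spin":-0.11},{"gripper":50,"travel":[-7,-8.4,0],"spin":-0.11},{"gripper":50,"travel":[-7,-8.4,0],"spin":-0.11},{"gripper":50,"travel":[-7,-8.4,0],"spin":-0.11},{"gripper":50,"travel":[-7,-8.4,0],"spin":-0.11},{"gripper":50,"travel":[-6.5,-8,0],"spin":-0.11},{"gripper":50,"travel":[0,0,0],"spin":0},{"gripper":50,"travel":[0,0,0],"spin":0}])

```text
time_s: 12.45
ee_pos: [483.5, -238.3, 269.2]
ee_rot: [-2.832, -1.356, 0.001]
contact_force: [-0.3, 0.4, 0.3]
width: 0.499
gripper_force: 0.0
```

Call:
step_arm(deltas=[{"gripper":50,"travel":[0,0,-25],"spin":0},{"gripper":50,"travel":[0,0,-25],"spin":0},{"gripper":50,"travel":[0,0,-25],"spin":0},{"gripper":50,"travel":[0,0,-25],"spin":0},{"gripper":50,"travel":[0,0,-25],"spin":0},{"gripper":50,"travel":[0,0,-20],"spin":0},{"gripper":50,"travel":[0,0,0],"spin":0},{"gripper":50,"travel":[0,0,0],"spin":0}])

```text
time_s: 13.25
ee_pos: [484.0, -238.2, 125.2]
ee_rot: [-2.833, -1.356, 0.0]
contact_force: [0.6, -0.6, 1.1]
width: 0.496
gripper_force: 0.0
```

Call:
step_arm(deltas=[{"gripper":50,"travel":[0,0,-15],"spin":0},{"gripper":50,"travel":[0,0,-15],"spin":0},{"gripper":50,"travel":[0,0,-13],"spin":0},{"gripper":28,"travel":[0,0,0],"spin":0},{"gripper":28,"travel":[0,0,0],"spin":0},{"gripper":28,"travel":[0,0,0],"spin":0},{"gripper":28,"travel":[0,0,0],"spin":0}])

```text
time_s: 13.95
ee_pos: [484.3, -239.0, 83.1]
ee_rot: [2.834, 1.353, 0.001]
contact_force: [0.2, -0.2, 1.0]
width: 0.276
gripper_force: 0.0
```

Run:
```python
from h import *
a0=np.arctan2(-85,-68.5); c=np.array([553,-154]); t=np.linspace(0,1.08,13); 
x=c+109.5*np.stack([np.cos(a0+t),np.sin(a0+t)],1); print(np.diff(x,axis=0).round(1).tolist(), .09)
```

```text
[[7.9, -5.8], [8.4, -5.1], [8.9, -4.3], [9.2, -3.5], [9.5, -2.7], [9.7, -1.8], [9.8, -0.9], [9.9, -0.0], [9.8, 0.9], [9.7, 1.7], [9.5, 2.6], [9.2, 3.4]] 0.09
```

Call:
step_arm(deltas=[{"gripper":28,"travel":[7.9,-5.8,0],"spin":0.09},{"gripper":28,"travel":[8.4,-5.1,0],"spin":0.09},{"gripper":28,"travel":[8.9,-4.3,0],"spin":0.09},{"gripper":28,"travel":[9.2,-3.5,0],"spin":0.09},{"gripper":28,"travel":[9.5,-2.7,0],"spin":0.09},{"gripper":28,"travel":[9.7,-1.8,0],"spin":0.09},{"gripper":28,"travel":[9.8,-0.9,0],"spin":0.09},{"gripper":28,"travel":[9.9,0,0],"spin":0.09},{"gripper":28,"travel":[9.8,0.9,0],"spin":0.09},{"gripper":28,"travel":[0,0,0],"spin":0}])

```text
time_s: 14.95
ee_pos: [567.8, -262.1, 82.7]
ee_rot: [2.07, 2.361, 0.0]
contact_force: [-0.8, -0.3, -0.1]
width: 0.279
gripper_force: 0.0
```

Call:
step_arm(deltas=[{"gripper":28,"travel":[5,0.9,0],"spin":0.045},{"gripper":28,"travel":[4.8,0.9,0],"spin":0.045},{"gripper":28,"travel":[0,0,0],"spin":0}])

```text
time_s: 15.25
ee_pos: [576.6, -260.1, 82.5]
ee_rot: [1.966, 2.45, -0.0]
contact_force: [-1.0, 0.2, 0.8]
width: 0.282
gripper_force: 0.2
```

Call:
step_arm(deltas=[{"gripper":28,"travel":[4.8,1.3,0],"spin":0.045},{"gripper":28,"travel":[4.7,1.4,0],"spin":0.045},{"gripper":28,"travel":[0,0,0],"spin":0}])

```text
time_s: 15.55
ee_pos: [586.1, -257.5, 82.5]
ee_rot: [1.854, 2.536, -0.0]
contact_force: [0.4, -1.4, 1.3]
width: 0.281
gripper_force: 0.3
```

Call:
step_arm(deltas=[{"gripper":28,"travel":[3,1,0],"spin":0.03},{"gripper":28,"travel":[3,1.1,0],"spin":0.03},{"gripper":28,"travel":[0,0,0],"spin":0}])

```text
time_s: 15.85
ee_pos: [592.3, -255.2, 82.4]
ee_rot: [1.774, 2.593, -0.0]
contact_force: [-2.5, 0.4, 2.2]
width: 0.275
gripper_force: 1.1
```

Call:
step_arm(deltas=[{"gripper":28,"travel":[2.8,1.1,0],"spin":0.03},{"gripper":28,"travel":[2.8,1.2,0],"spin":0.03},{"gripper":28,"travel":[0,0,0],"spin":0},{"gripper":28,"travel":[0,0,0],"spin":0}])

```text
time_s: 16.25
ee_pos: [592.3, -254.5, 82.2]
ee_rot: [-1.692, -2.637, 0.01]
contact_force: [-20.9, -7.3, 10.0]
width: 0.276
gripper_force: 10.6
```

Call:
step_arm(deltas=[{"gripper":28,"travel":[1.9,0.8,0],"spin":0},{"gripper":28,"travel":[1.9,0.8,0],"spin":0},{"gripper":28,"travel":[0,0,0],"spin":0}])

```text
time_s: 16.55
ee_pos: [592.5, -254.4, 82.0]
ee_rot: [-1.689, -2.632, 0.018]
contact_force: [-32.8, -11.6, 14.7]
width: 0.282
gripper_force: 17.0
```

Hard stop reached (force up, no motion). Easing off, opening and rising.

Call:
step_arm(deltas=[{"gripper":28,"travel":[-4,-1.6,0],"spin":0},{"gripper":28,"travel":[-4,-1.6,0],"spin":0},{"gripper":55,"travel":[0,0,0],"spin":0},{"gripper":55,"travel":[0,0,0],"spin":0},{"gripper":55,"travel":[0,0,0],"spin":0},{"gripper":55,"travel":[0,0,0],"spin":0}])

```text
time_s: 17.15
ee_pos: [594.2, -254.2, 82.2]
ee_rot: [1.695, 2.645, 0.0]
contact_force: [1.0, 0.3, -0.4]
width: 0.545
gripper_force: 0.0
```

Call:
step_arm(deltas=[{"gripper":55,"travel":[0,0,10],"spin":0},{"gripper":55,"travel":[0,0,20],"spin":0},{"gripper":55,"travel":[0,0,25],"spin":0},{"gripper":55,"travel":[0,0,25],"spin":0},{"gripper":55,"travel":[0,0,25],"spin":0},{"gripper":55,"travel":[0,0,25],"spin":0},{"gripper":55,"travel":[0,0,25],"spin":0},{"gripper":55,"travel":[0,0,25],"spin":0},{"gripper":55,"travel":[0,0,0],"spin":0},{"gripper":55,"travel":[0,0,0],"spin":0}])

```text
time_s: 18.15
ee_pos: [593.9, -254.5, 263.3]
ee_rot: [1.695, 2.643, 0.0]
contact_force: [0.2, -0.6, 0.1]
width: 0.551
gripper_force: 0.0
```

Run:
```python
from h import *
p,d,K,W=snap('wrist','w4'); P=cloud(d,K,W); print(env.read_state()['ee_pos'])
s=(P[...,2]>160)&(P[...,2]<200)&(np.linalg.norm(P[...,:2]-[553,-154],axis=-1)<25)
if s.any(): print(s.sum(),P[s].mean(0),np.percentile(P[s][:,2],[5,50,95]))
s=(P[...,2]>104)&(P[...,2]<112)&(np.linalg.norm(P[...,:2]-[594,-256],axis=-1)<30)
if s.any(): m=P[s].mean(0); print(s.sum(),m,np.degrees(np.arctan2(m[1]+154,m[0]-553)))
```

```text
[ 593.40810086 -254.25931921  261.94392613]
784 [ 553.1358907  -153.87573214  175.26715464] [173.90659281 175.56681516 176.66543771]
224 [ 589.56747498 -256.88240307  108.72945582] -70.43326952893759
```

View pics/w4.png

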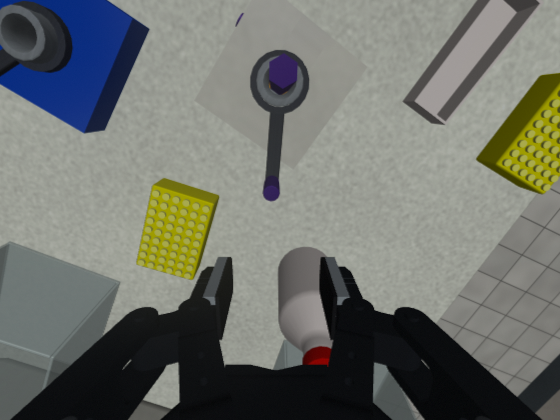

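The picture shows the bar home (top z 175.5, pixel (283,72)), the lever at its stop with the knob at (271,188), and the gripper clear.

```bash
python3 -c "
from workcell import env
print(env.hand_in())"
```

```text
the job is handed in; nothing more can be done
None
```

The violet bar is fully home on the stop (top at about 175 mm), the lever is closed against its hard stop, the gripper is clear, nothing else was disturbed that I saw, and the job was handed in at about 18 s of the 69 s allowed; no verdict came back.

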